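# Clear the offcut tray after art class

## Robot

A 6-joint arm with a two-finger parallel gripper is mounted at the origin on the work surface. World frame = base frame: x ahead of the robot, y to its left, z up, the work surface at z = 0. Lengths are in m, angles in degrees, forces in N, time in s.
With the tool pointing down it reaches from about 0.35 to 0.875 m from the base axis. Payload 4.2 kg.
Tool frame: the origin (TCP) lies on the centre line of the jaws, within the pads' length; the fingertips stand 19 mm ahead of it and the grasp point (between the pads) is the TCP; x points along the fingers, y is the direction in which the jaws open and shut, and the axes are right-handed (so a half turn about x gives the same grasp; the last joint's range is limited). The gripper opens to 87 mm and grips with 3 to 60 N. Pads are 19 mm wide; open, the fingers measure 117 mm over their backs; the gripper's body (75 mm by 190 mm) begins 51 mm behind the grasp point.
Start: joints at [87.525, 22.042, 0.453, 0, -68.411, -14.817], TCP at [0.186, 0.597, 0.242] pointing down, gripper open.
Joint ranges: [-179.83, 179.83], [-69.29, 118.12], [-61.27, 80.66], [-181.25, 117.63], [-171.15, -9.14], [-177.46, 177.46]. Speed limits (degrees/s): [159.86, 159.86, 180, 180, 180, 180].

## Interface

Orientations are given as a 3x3 rotation matrix whose columns are the frame's x, y, z axes.
In Python, from station import r, viewer, job, spotter gives the robot as it stands.
- The arm moves only by the tool play_rows, never from a script. Its argument "commands" is a list of rows, each an object of numbers: "fingers": the gripper command: -1 is fully open, 1 is shut, values between are in proportion; "tx", "ty", "tz": the shift along the tool's x, y, z normalised to -1 to 1, where 1 is 750 mm; "ax", "ay", "az": the turn, a rotation vector about the tool's x, y, z normalised to -1 to 1, where 1 is pi rad. In form: [{"fingers": .., "tx": .., "ty": .., "tz": .., "ax": .., "ay": .., "az": ..}, ...]. A call has 1 to 5 rows; each row is the pose to reach, as a shift and turn from the pose commanded when the call began, along the tool's axes at that moment, turning the shorter way round; what a row does not reach only later rows make up. A row lasts 1/12 s, in which the tool goes at most 41.7 mm and 7.16 degrees, less where a joint would pass 70% of its speed; a pose out of reach is approached as far as the arm can. A call with a number of a shift or a turn outside -1 to 1 is refused whole. A call with a gripper value outside its range is refused whole. The fingers move at their own pace and stop on an object; the grip force is fixed at half the most. Time passes only in rows, so rows that repeat a pose let the fingers close. It gives the time, the measured TCP pose, the force and the opening at its end, in the units of the state.
- r.sense(): the state, without advancing time (a new reading comes with each control period).
- viewer.capture(name): name is "scene" or "side" or "wrist"; returns a dict with "image" (384x512x3 uint8, red, green, blue), "fx", "fy", "cx", "cy" (pixels), "dist" ([k1, k2, p1, p2, k3] as OpenCV has them; the pictures are not rectified), "R" (3x3) and "t" (3): a world point X has camera coordinates R X + t; the wrist camera has in their place "mount" (4x4, takes a point from camera to tool coordinates, whose origin is the TCP and whose axes are the tool frame's). Camera axes: x right, y down, z forward; pixel columns grow to the right and rows downward; lengths in m; the calibration is good to about 2 mm. A picture is of the moment at which its call begins: read the wrist's pose just before it. There is no depth.
- job.finish_job(): hands the job in, once; it reports no verdict.
Trained networks look in a picture, given as the dict that the camera call returned (one of the last four; its "shot" number tells which), for a name from the list of things; names that differ only in an ending like _2 or _b are one class to them, and where a whole thing is asked for, a point or a joint stands for the part that bears it (a point fixed in the world has none). Each returns a list of dicts, best first, with "score" (0 to 1); they miss things now and then, are a little off and sometimes report something else, mostly with a low value. They report only what shows in the picture. A call takes as long as a camera call. They do not tell look-alikes from the thing itself.
- spotter.find_in(name, picture): "uv" ([column, row] in pixels, amid what is visible of it).
- spotter.silhouettes(name, picture): "region" (384x512 bool, what is visible of it) and "uv" ([column, row] in pixels, amid what is visible of it).
The state is a dict: "time_s": time; "joints": joint angles; "joint_velocities": joint speeds; "effort": joint torques, N m; "tcp_pos": TCP position; "ee_rot": TCP orientation; "wrist_force": force on the tool from outside, world axes, zero at the start; "moment": the same for the moment, N m; "gripper_width": opening from 0.0 (shut) to 1.0 (fully open).
Only numpy, scipy, OpenCV 4.12 (cv2) and the standard library are available. Lean on these libraries where they do the work, as an engineer would, in place of code of your own. Each camera call takes 0.05 s, during which the arm holds its last target. There are 200 camera calls.

## Task

A red paint jar has been left among the wood offcuts in the blue tipping tray. First take the jar out and stand it upright on the brown board, then lift the tray by its yellow bar so that all five offcuts slide into the white tote, and lower the tray gently back down flat. Leave the other jar, the cup and the brush where they are.

Things in the scene. Friction and masses are not known exactly. Their poses are not given: they have to be found in the camera images.
- stand: plywood stand fixed to the table, 135 long (its x) x 268 wide (its y) x 105 high, carrying the tipping tray. Origin on the table under the middle of the tray (when the tray is flat); its x axis points horizontally from the yellow handle towards the tote, z up.
- tray (a joint): angle of the blue sheet-metal tray about its hinge, rad: 0 = lying flat, grows as the handle end is lifted, up to 1.3; it falls back if let go. The hinge line runs along the stand's y through point tray_hinge. The offcuts slide only when it is tipped steeply (about 0.7 to 1.0 rad).
- tray_hinge (a point): middle of the tray's hinge line at the tray's open edge over the tote, 85 from the stand's origin along its x, 110 above the table. Tray: 170 (x) x 240 (y) outside, floor top 116 above the table, walls 5 thick on the other three sides, rim 156 above the table (tray flat).
- tray_handle (a point): middle of the yellow round bar handle, 14 thick, 140 long, along the stand's y. Tray flat: 168 above the table, 220 before the hinge line, 50 from the tray's end wall, 12 above the rim. Two side arms, 70 either side of the middle, join it to the wall. Moves with the tray.
- tote: open white plastic tote standing fixed on the table under the open edge of the tray, 210 (x) x 290 (y) x 85 high, walls 5. Origin at the centre of its underside, axes nearly as the stand's.
- board: brown cork-coloured board fixed flat on the table, 180 (x) x 200 (y) x 6 thick. Origin at the centre of its underside, z up.
- jar: closed red paint jar with white cap, 52 diameter, 85 tall, about 150 g, standing in the tray between the offcuts. Origin at the centre of its underside, z up along the jar.
- offcut1: wood offcut, 38 x 64 x 34, pale wood, one end painted green, about 50 g, lying in the tray. Origin at the centre of its underside as first laid.
- offcut2: wood offcut, 40 x 62 x 36, brown wood, about 50 g, lying in the tray. Origin at the centre of its underside as first laid.
- offcut3: wood offcut, 36 x 64 x 32, pale wood with a step cut in its top, one end painted blue, about 50 g, lying in the tray. Origin at the centre of its underside as first laid.
- offcut4: wood offcut, 40 x 60 x 30, plywood, one end painted orange, about 50 g, lying in the tray. Origin at the centre of its underside as first laid.
- offcut5: wood offcut, 34 x 64 x 34, pale wood with a step cut in its top, about 50 g, lying in the tray. Origin at the centre of its underside as first laid.
- white_jar: bystander: larger white paint jar with green cap, 72 diameter, 95 tall, on the table beyond the board. Origin at the centre of its underside.
- cup: bystander: clear plastic cup, 72 diameter, 100 tall, beside the white jar. Origin at the centre of its underside.
- brush: bystander: blue-handled paint brush, 190 long, lying along the near edge (robot side) of the board. Origin at its underside.
Mind the look-alikes: they are no part of the job. Leave any turquoise look-alike of the offcut1 alone.

How it is judged (in metres and radians):
On the way, in this order (a step that is already met when the one before it is completed fails the run):
1. the red jar stands upright on the board, let go (x of jar in the frame of board between -0.085 and 0.085 m and y of jar in the frame of board between -0.095 and 0.095 m and z of jar in the frame of board between 0 and 0.014 m and angle between jar's own z axis and vertical below 0.15 rad and linear speed of jar below 0.03 m/s and contact force between jar and the fingers below 0.1 N and value of joint tray below 0.3 rad), for 0.2 s.
2. the tray is tipped up (over 0.4 rad) (value of joint tray above 0.4 rad), for 0.1 s.
3. all five offcuts are in the tote (x of offcut1 in the frame of tote between -0.103 and 0.103 m and y of offcut1 in the frame of tote between -0.143 and 0.143 m and z of offcut1 in the frame of tote between -0.005 and 0.085 m and x of offcut2 in the frame of tote between -0.103 and 0.103 m and y of offcut2 in the frame of tote between -0.143 and 0.143 m and z of offcut2 in the frame of tote between -0.005 and 0.085 m and x of offcut3 in the frame of tote between -0.103 and 0.103 m and y of offcut3 in the frame of tote between -0.143 and 0.143 m and z of offcut3 in the frame of tote between -0.005 and 0.085 m and x of offcut4 in the frame of tote between -0.103 and 0.103 m and y of offcut4 in the frame of tote between -0.143 and 0.143 m and z of offcut4 in the frame of tote between -0.005 and 0.085 m and x of offcut5 in the frame of tote between -0.103 and 0.103 m and y of offcut5 in the frame of tote between -0.143 and 0.143 m and z of offcut5 in the frame of tote between -0.005 and 0.085 m), for 0.2 s.
4. the tray is lowered flat again (value of joint tray below 0.06 rad), for 0.2 s.
At the end, for the whole second after the job is handed in: The red jar stands upright (within 0.15 rad) on the board, its centre at least 5 mm inside the board's edges; all five offcuts lie at rest inside the tote; the tray is down flat (below 0.06 rad) (all of step 3 and x of jar in the frame of board between -0.085 and 0.085 m and y of jar in the frame of board between -0.095 and 0.095 m and z of jar in the frame of board between 0 and 0.014 m and angle between jar's own z axis and vertical below 0.15 rad and linear speed of each of jar, offcut1, offcut2, offcut3, offcut4, offcut5 below 0.03 m/s and value of joint tray below 0.06 rad); the robot touches nothing.
It fails at once if the red jar is tipped over (beyond 0.7 rad) (angle between jar's own z axis and vertical above 0.7 rad).
It fails at once if the tray is let drop (falls faster than 3.5 rad/s) (velocity of joint tray below -3.5 rad/s).
It fails at once if the white jar, the cup or the brush is moved by more than 30 mm (distance of any of white_jar, cup, brush from where it was at the start of the episode above 0.03 m).
It also fails if it takes over 58 s, if anything falls off the work surface, if the arm or the gripper's body presses on something with over 40 N, if the wrist force passes 120 N, or if a joint passes its speed limit or range.

## Working session

There is one attempt and no reset: what is moved stays moved. The work goes in short steps, Python scripts to look and compute and a tool call to move; the robot and the scene stay as the last step left them, time stands still between calls to the robot, and variables do not carry over. Pictures are saved under pics/ and viewed, about 8 in all and at most 12, crops included, and the job is handed in when it is done.

Besides the shell and the picture viewer there is one more tool, called after ">>>" in YAML: its name, and indented under it one key for each argument. play_rows: Moves the arm, as the interface text tells. Its arguments: {"type":"object","properties":{"commands":{"type":"array"}},"required":["commands"]}

```bash
ls; mkdir -p pics; python3 - <<'E'
from station import r,viewer,job,spotter
import cv2,numpy as np,pickle
s=r.sense();print(s['time_s'],s['tcp_pos'],s['ee_rot'],s['gripper_width'])
for n in ['scene','side']:
    p=viewer.capture(n);pickle.dump(p,open(n+'.pkl','wb'))
    cv2.imwrite(f'pics/{n}0.png',cv2.cvtColor(p['image'],cv2.COLOR_RGB2BGR))
    print(n,p['fx'],p['R'],p['t'])
    for o in ['jar','tray_handle','board','tote','stand','white_jar','cup','brush','offcut1']:
        print(o,[(round(d['score'],2),np.round(d['uv'])) for d in spotter.find_in(o,p)][:3])
E
```

```text
pics
0.0 [0.18559129 0.5962286  0.24045781] [[-5.42065390e-04 -2.97415345e-01 -9.54748039e-01]
 [-2.12382607e-03 -9.54745684e-01  2.97415817e-01]
 [-9.99997598e-01  2.18893759e-03 -1.14123870e-04]] 1.0001898823639117
scene 405.15375137958483 [[ 0.34064137  0.94018546 -0.00384055]
 [ 0.81334538 -0.29672973 -0.50042058]
 [-0.47162776  0.16734026 -0.86577393]] [-0.24551476 -0.38083346  1.59047532]
jar [(0.56, array([326., 169.]))]
tray_handle [(0.71, array([297., 173.])), (0.68, array([285., 181.]))]
board [(0.88, array([163., 241.]))]
tote [(0.76, array([327., 238.]))]
stand [(0.73, array([282., 180.])), (0.35, array([271., 179.]))]
white_jar [(0.71, array([154., 290.])), (0.33, array([328., 167.]))]
cup [(0.65, array([189., 274.]))]
brush [(0.87, array([155., 210.])), (0.54, array([328., 170.]))]
offcut1 [(0.9, array([304., 187.])), (0.72, array([308., 154.])), (0.71, array([280., 136.]))]
side 348.65055698692623 [[ 0.82463922 -0.56562414 -0.00628408]
 [-0.35919026 -0.51502675 -0.77828645]
 [ 0.43698114  0.64406271 -0.62787795]] [-0.40720891  0.31588465  0.70484343]
jar [(0.8, array([235., 131.]))]
tray_handle [(0.6, array([238., 164.]))]
board [(0.79, array([357., 295.]))]
tote [(0.59, array([302., 150.]))]
stand [(0.58, array([247., 178.]))]
white_jar [(0.95, array([424., 257.]))]
cup [(0.81, array([386., 230.]))]
brush [(0.88, array([311., 311.]))]
offcut1 [(0.85, array([218., 146.])), (0.79, array([273., 157.])), (0.66, array([254., 148.]))]
```

View pics/scene0.png

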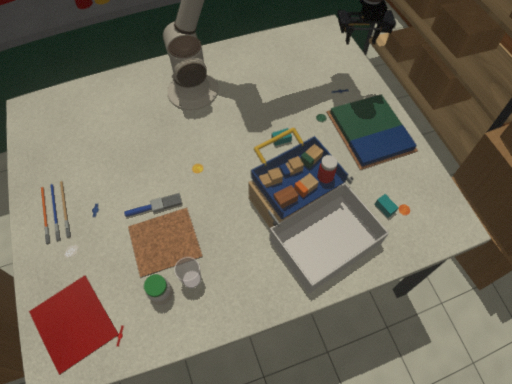

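View pics/side0.png

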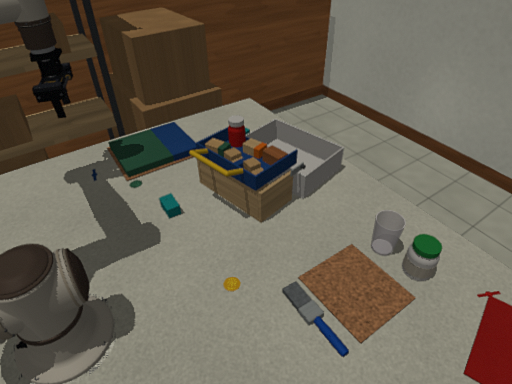

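Candidates: red jar is (327,170) in scene and (235,131) in side. The white/green jar is at (155,288), and the red cloth and the orange and yellow discs are something else. The turquoise blocks at (282,137) and (387,206) are look-alikes to leave alone. Next, a close crop.

```bash
python3 - <<'E'
import cv2
a=cv2.imread('pics/scene0.png')[120:225,240:365];b=cv2.imread('pics/side0.png')[105:225,180:320]
a=cv2.resize(a,None,fx=5,fy=5,interpolation=cv2.INTER_CUBIC);b=cv2.resize(b,None,fx=5,fy=5,interpolation=cv2.INTER_CUBIC)
cv2.imwrite('pics/ca.png',a);cv2.imwrite('pics/cb.png',b)
E
```

```text
(no output)
```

View pics/ca.png

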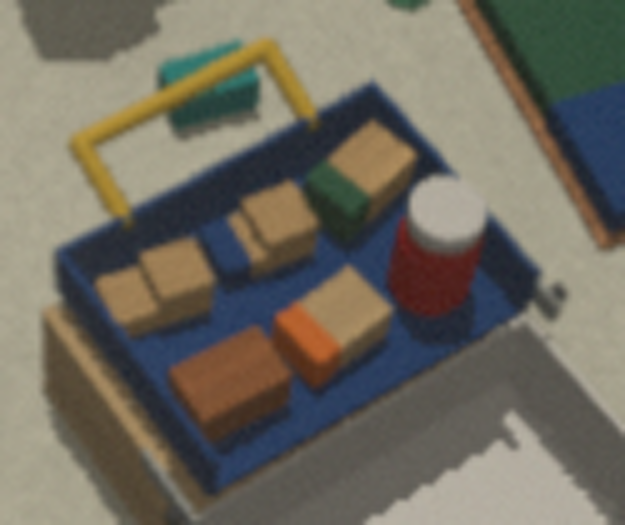

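View pics/cb.png

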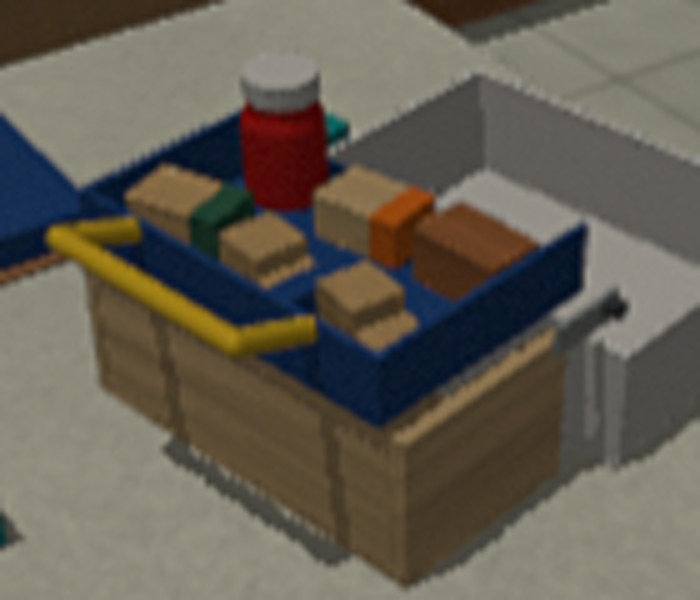

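```bash
cat > h.py <<'E'
import numpy as np,cv2
def K(p): return np.array([[p['fx'],0,p['cx']],[0,p['fy'],p['cy']],[0,0,1.]])
def proj(p,X): 
    R=np.array(p['R']);return cv2.projectPoints(np.float64(X).reshape(-1,1,3),cv2.Rodrigues(R)[0],np.float64(p['t']),K(p),np.float64(p['dist']))[0].reshape(-1,2)
def ray(p,uv,z):
    u=cv2.undistortPoints(np.float64(uv).reshape(-1,1,2),K(p),np.float64(p['dist'])).reshape(-1,2)
    R=np.array(p['R']);t=np.array(p['t']);c=-R.T@t
    d=np.c_[u,np.ones(len(u))]@R
    return c+d*((z-c[2])/d[:,2])[:,None]
E
python3 - <<'E'
import pickle;from h import *
from scipy.optimize import least_squares
sc=pickle.load(open('scene.pkl','rb'));sd=pickle.load(open('side.pkl','rb'))
H=[[-.135,-.07,.168],[-.135,.07,.168]];B=[[-.085,-.12,.156],[-.085,.12,.156]];F=[[.085,-.12,.156],[.085,.12,.156]]
obs=[(sc,[H[0],H[1],B[0],B[1],F[1]],[[255,148.6],[294,129],[252,171],[315,137],[348,174.4]]),
(sd,[H[1],H[0],B[0],F[0],B[1]],[[191,152.4],[227.6,173],[255.6,176.6],[297,150.6],[197,143]])]
def T(v,X):
    c,s=np.cos(v[2]),np.sin(v[2]);X=np.array(X);return np.c_[X[:,0]*c-X[:,1]*s+v[0],X[:,0]*s+X[:,1]*c+v[1],X[:,2]]
f=lambda v:np.concatenate([(proj(p,T(v,X))-np.array(u)).ravel() for p,X,u in obs])
best=min((least_squares(f,[.6,.3,a],loss='soft_l1') for a in (0,1.5,-1.5,3)),key=lambda o:o.cost)
v=best.x;print(v,np.degrees(v[2]),np.round(f(v),1))
print('handle',T(v,[[-.135,0,.168]]),'hinge',T(v,[[.085,0,.11]]))
print('jar',ray(sc,[[329.4,161.6]],.201),ray(sd,[[236.2,119.4]],.201))
print('board sc',ray(sc,[[130,224],[188,211],[200,258],[142,274]],.006))
print('board sd',ray(sd,[[299,275],[352,246],[413,295],[359,335]],.006))
print('wj,cup',ray(sc,[[155,284]],.095),ray(sd,[[427,246]],.095),ray(sd,[[388,220]],.1),ray(sc,[[187,265]],.1))
j=ray(sc,[[329.4,161.6]],.201)[0][:2]-v[:2];c,s=np.cos(v[2]),np.sin(v[2]);print('jar in stand',c*j[0]+s*j[1],-s*j[0]+c*j[1])
E
```

```text
[0.58215778 0.19549215 0.21130915] 12.1071226354007 [ 0.5  0.4 -1.1  0.8 -1.7 -1.  -0.5 -0.9 -0.1  0.3  1.1 -0.6 -0.7 -0.2
 -0.2 -0.6  0.8 -1.6 -1.3 -1.2]
handle [[0.45016056 0.16717723 0.168     ]] hinge [[0.66526714 0.21332006 0.11      ]]
jar [[0.60296223 0.27846233 0.201     ]] [[0.59790931 0.26925376 0.201     ]]
board sc [[ 0.49440789 -0.34461718  0.006     ]
 [ 0.51316461 -0.15342826  0.006     ]
 [ 0.68186059 -0.16182165  0.006     ]
 [ 0.67226903 -0.34383247  0.006     ]]
board sd [[ 0.50138702 -0.15456555  0.006     ]
 [ 0.67050355 -0.1627891   0.006     ]
 [ 0.6772251  -0.34757387  0.006     ]
 [ 0.50652008 -0.34263859  0.006     ]]
wj,cup [[ 0.74812201 -0.30085106  0.095     ]] [[ 0.74000675 -0.30860516  0.095     ]] [[ 0.72857728 -0.20462743  0.1       ]] [[ 0.72631753 -0.2012053   0.1       ]]
jar in stand 0.03774387670836351 0.07676116067471346
```

The jar is at about (0.600, 0.274), the board centre at (0.590, -0.252) and the handle at (0.450, 0.167, 0.168), with stand yaw 12.1°. Moving above the jar.

>>> play_rows:
  commands:
    - {"fingers":-1,"tx":-0.0667,"ty":0.246,"tz":-0.655,"ax":0,"ay":0,"az":0}
    - {"fingers":-1,"tx":-0.0667,"ty":0.246,"tz":-0.655,"ax":0,"ay":0,"az":0}
    - {"fingers":-1,"tx":-0.0667,"ty":0.246,"tz":-0.655,"ax":0,"ay":0,"az":0}
    - {"fingers":-1,"tx":-0.0667,"ty":0.246,"tz":-0.655,"ax":0,"ay":0,"az":0}
    - {"fingers":-1,"tx":-0.0667,"ty":0.246,"tz":-0.655,"ax":0,"ay":0,"az":0}

```text
time_s: 1.42
tcp_pos: [0.3505, 0.4681, 0.2617]
ee_rot: [[0.0, -0.296, -0.955], [0.0, -0.955, 0.296], [-1.0, -0.0, -0.0]]
wrist_force: [0.8, 0.9, -0.3]
gripper_width: 0.999
```

>>> play_rows:
  commands:
    - {"fingers":-1,"tx":-0.0378,"ty":0.1486,"tz":-0.394,"ax":0,"ay":0,"az":0}
    - {"fingers":-1,"tx":-0.0378,"ty":0.1486,"tz":-0.394,"ax":0,"ay":0,"az":0}
    - {"fingers":-1,"tx":-0.0378,"ty":0.1486,"tz":-0.394,"ax":0,"ay":0,"az":0}
    - {"fingers":-1,"tx":-0.0378,"ty":0.1486,"tz":-0.394,"ax":0,"ay":0,"az":0}
    - {"fingers":-1,"tx":-0.0378,"ty":0.1486,"tz":-0.394,"ax":0,"ay":0,"az":0}

```text
time_s: 1.83
tcp_pos: [0.5144, 0.3403, 0.2805]
ee_rot: [[0.0, -0.297, -0.955], [0.0, -0.955, 0.297], [-1.0, -0.001, -0.0]]
wrist_force: [0.2, 0.4, -0.1]
gripper_width: 1.0
```

>>> play_rows:
  commands:
    - {"fingers":-1,"tx":-0.01,"ty":0.0444,"tz":-0.1177,"ax":0,"ay":0,"az":0}
    - {"fingers":-1,"tx":-0.01,"ty":0.0444,"tz":-0.1177,"ax":0,"ay":0,"az":0}
    - {"fingers":-1,"tx":-0.01,"ty":0.0444,"tz":-0.1177,"ax":0,"ay":0,"az":0}
    - {"fingers":-1,"tx":-0.01,"ty":0.0444,"tz":-0.1177,"ax":0,"ay":0,"az":0}

```text
time_s: 2.17
tcp_pos: [0.5897, 0.2813, 0.287]
ee_rot: [[0.0, -0.302, -0.953], [-0.0, -0.953, 0.302], [-1.0, 0.0, -0.0]]
wrist_force: [-1.0, 0.6, -0.2]
gripper_width: 1.002
```

```bash
cat >> h.py <<'E'
def wcam(p,s):
    M=np.array(p['mount']);W=np.eye(4);W[:3,:3]=s['ee_rot'];W[:3,3]=s['tcp_pos'];C=np.linalg.inv(W@M);p['R']=C[:3,:3];p['t']=C[:3,3];return p
E
python3 - <<'E'
from station import r,viewer,spotter
from h import *
s=r.sense();p=wcam(viewer.capture('wrist'),s);print(s['tcp_pos'])
cv2.imwrite('pics/w1.png',cv2.cvtColor(p['image'],cv2.COLOR_RGB2BGR))
for d in spotter.silhouettes('jar',p)[:2]:
    m=d['region'];print(d['score'],d['uv'],m.sum(),np.argwhere(m).min(0),np.argwhere(m).max(0))
    print(ray(p,[d['uv']],.201),ray(p,[d['uv']],.17))
print(proj(p,[[.600,.274,.201]]))
E
```

```text
[0.58972531 0.28129632 0.28695908]
0.82 [253.4, 183.9] 2936 [144 227] [211 280]
[[0.60215861 0.27765947 0.201     ]] [[0.59386535 0.28028105 0.17      ]]
0.53 [384.4, 92.6] 3650 [ 56 345] [126 430]
[[0.64176221 0.15841066 0.201     ]] [[0.63881161 0.14494517 0.17      ]]
[[258.23439856 184.97620494]]
```

View pics/w1.png

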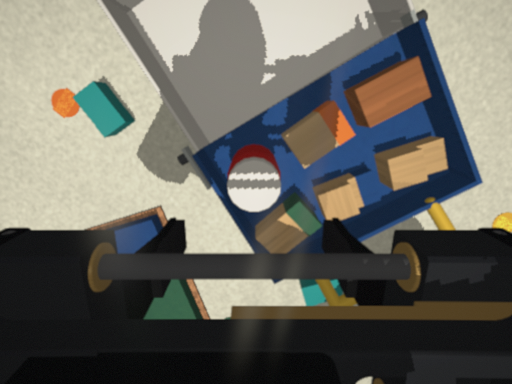

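The wrist view shows the red jar's cap at (254,184), giving (0.602, 0.277). The turquoise block at (105,108) is well clear. Checking how the pose settles before descending.

>>> play_rows:
  commands:
    - {"fingers":-1,"tx":0.03,"ty":0,"tz":0,"ax":0,"ay":0,"az":0}
    - {"fingers":-1,"tx":0.03,"ty":0,"tz":0,"ax":0,"ay":0,"az":0}
    - {"fingers":-1,"tx":0.03,"ty":0,"tz":0,"ax":0,"ay":0,"az":0}

```text
time_s: 2.52
tcp_pos: [0.5858, 0.2845, 0.2639]
ee_rot: [[-0.003, -0.295, -0.955], [-0.002, -0.955, 0.295], [-1.0, 0.003, 0.002]]
wrist_force: [-0.4, 0.4, 0.2]
gripper_width: 1.0
```

>>> play_rows:
  commands:
    - {"fingers":-1,"tx":0.0,"ty":0.004,"tz":-0.024,"ax":0,"ay":0,"az":0}
    - {"fingers":-1,"tx":0.03,"ty":0.004,"tz":-0.024,"ax":0,"ay":0,"az":0}
    - {"fingers":-1,"tx":0.07,"ty":0.004,"tz":-0.024,"ax":0,"ay":0,"az":0}
    - {"fingers":-1,"tx":0.1,"ty":0.004,"tz":-0.024,"ax":0,"ay":0,"az":0}
    - {"fingers":-1,"tx":0.113,"ty":0.004,"tz":-0.024,"ax":0,"ay":0,"az":0}

```text
time_s: 2.93
tcp_pos: [0.6019, 0.2757, 0.1776]
ee_rot: [[-0.004, -0.296, -0.955], [-0.002, -0.955, 0.296], [-1.0, 0.003, 0.003]]
wrist_force: [-0.6, -0.8, -0.9]
gripper_width: 1.001
```

>>> play_rows:
  commands:
    - {"fingers":-1,"tx":0,"ty":0,"tz":0,"ax":0,"ay":0,"az":0}
    - {"fingers":1,"tx":0,"ty":0,"tz":0,"ax":0,"ay":0,"az":0}
    - {"fingers":1,"tx":0,"ty":0,"tz":0,"ax":0,"ay":0,"az":0}
    - {"fingers":1,"tx":0,"ty":0,"tz":0,"ax":0,"ay":0,"az":0}
    - {"fingers":1,"tx":0,"ty":0,"tz":0,"ax":0,"ay":0,"az":0}

```text
time_s: 3.35
tcp_pos: [0.6043, 0.276, 0.182]
ee_rot: [[0.003, -0.297, -0.955], [0.002, -0.955, 0.297], [-1.0, -0.002, -0.002]]
wrist_force: [0.5, -0.1, 0.1]
gripper_width: 0.78
```

>>> play_rows:
  commands:
    - {"fingers":1,"tx":0,"ty":0,"tz":0,"ax":0,"ay":0,"az":0}
    - {"fingers":1,"tx":0,"ty":0,"tz":0,"ax":0,"ay":0,"az":0}
    - {"fingers":1,"tx":0,"ty":0,"tz":0,"ax":0,"ay":0,"az":0}
    - {"fingers":1,"tx":0,"ty":0,"tz":0,"ax":0,"ay":0,"az":0}
    - {"fingers":1,"tx":0,"ty":0,"tz":0,"ax":0,"ay":0,"az":0}

```text
time_s: 3.77
tcp_pos: [0.6041, 0.2758, 0.1808]
ee_rot: [[0.001, -0.297, -0.955], [0.001, -0.955, 0.297], [-1.0, -0.001, -0.001]]
wrist_force: [0.1, 0.6, 1.8]
gripper_width: 0.581
```

>>> play_rows:
  commands:
    - {"fingers":1,"tx":0,"ty":0,"tz":0,"ax":0,"ay":0,"az":0}
    - {"fingers":1,"tx":-0.005,"ty":0,"tz":0,"ax":0,"ay":0,"az":0}
    - {"fingers":1,"tx":-0.02,"ty":0,"tz":0,"ax":0,"ay":0,"az":0}
    - {"fingers":1,"tx":-0.04,"ty":0,"tz":0,"ax":0,"ay":0,"az":0}
    - {"fingers":1,"tx":-0.06,"ty":0,"tz":0,"ax":0,"ay":0,"az":0}

```text
time_s: 4.18
tcp_pos: [0.6033, 0.275, 0.2251]
ee_rot: [[-0.002, -0.297, -0.955], [-0.002, -0.955, 0.297], [-1.0, 0.002, 0.002]]
wrist_force: [0.1, -0.4, -2.0]
gripper_width: 0.584
```

>>> play_rows:
  commands:
    - {"fingers":1,"tx":-0.055,"ty":0.0,"tz":0,"ax":0,"ay":0,"az":0}
    - {"fingers":1,"tx":-0.085,"ty":0.04,"tz":-0.01,"ax":0,"ay":0,"az":0}
    - {"fingers":1,"tx":-0.085,"ty":0.09,"tz":-0.0224,"ax":0,"ay":0,"az":0}
    - {"fingers":1,"tx":-0.085,"ty":0.14,"tz":-0.035,"ax":0,"ay":0,"az":0}
    - {"fingers":1,"tx":-0.085,"ty":0.19,"tz":-0.0474,"ax":0,"ay":0,"az":0}

```text
time_s: 4.6
tcp_pos: [0.5946, 0.1275, 0.2896]
ee_rot: [[-0.0, -0.296, -0.955], [0.0, -0.955, 0.296], [-1.0, -0.0, 0.0]]
wrist_force: [0.4, -1.3, -2.8]
gripper_width: 0.582
```

>>> play_rows:
  commands:
    - {"fingers":1,"tx":0,"ty":0.05,"tz":-0.0125,"ax":0,"ay":0,"az":0}
    - {"fingers":1,"tx":0,"ty":0.1,"tz":-0.025,"ax":0,"ay":0,"az":0}
    - {"fingers":1,"tx":0,"ty":0.15,"tz":-0.0374,"ax":0,"ay":0,"az":0}
    - {"fingers":1,"tx":0,"ty":0.2,"tz":-0.05,"ax":0,"ay":0,"az":0}
    - {"fingers":1,"tx":0,"ty":0.25,"tz":-0.0624,"ax":0,"ay":0,"az":0}

```text
time_s: 5.02
tcp_pos: [0.5834, -0.0659, 0.2893]
ee_rot: [[-0.001, -0.297, -0.955], [0.0, -0.955, 0.297], [-1.0, 0.0, 0.001]]
wrist_force: [0.9, 0.2, -1.5]
gripper_width: 0.58
```

>>> play_rows:
  commands:
    - {"fingers":1,"tx":0,"ty":0.05,"tz":-0.0125,"ax":0,"ay":0,"az":0}
    - {"fingers":1,"tx":0,"ty":0.1,"tz":-0.025,"ax":0,"ay":0,"az":0}
    - {"fingers":1,"tx":0,"ty":0.15,"tz":-0.0374,"ax":0,"ay":0,"az":0}
    - {"fingers":1,"tx":0,"ty":0.19,"tz":-0.047,"ax":0,"ay":0,"az":0}
    - {"fingers":1,"tx":0,"ty":0.2,"tz":-0.05,"ax":0,"ay":0,"az":0}

```text
time_s: 5.43
tcp_pos: [0.5742, -0.2226, 0.2888]
ee_rot: [[-0.002, -0.302, -0.953], [-0.001, -0.953, 0.302], [-1.0, 0.001, 0.001]]
wrist_force: [0.3, 0.3, -1.6]
gripper_width: 0.576
```

>>> play_rows:
  commands:
    - {"fingers":1,"tx":0.04,"ty":0.02,"tz":-0.005,"ax":0,"ay":0,"az":0}
    - {"fingers":1,"tx":0.09,"ty":0.02,"tz":-0.005,"ax":0,"ay":0,"az":0}
    - {"fingers":1,"tx":0.14,"ty":0.02,"tz":-0.005,"ax":0,"ay":0,"az":0}
    - {"fingers":1,"tx":0.19,"ty":0.02,"tz":-0.005,"ax":0,"ay":0,"az":0}
    - {"fingers":1,"tx":0.23,"ty":0.02,"tz":-0.005,"ax":0,"ay":0,"az":0}

```text
time_s: 5.85
tcp_pos: [0.573, -0.2334, 0.1138]
ee_rot: [[-0.003, -0.298, -0.955], [0.001, -0.955, 0.298], [-1.0, -0.0, 0.004]]
wrist_force: [0.3, 0.3, -2.2]
gripper_width: 0.582
```

>>> play_rows:
  commands:
    - {"fingers":1,"tx":0.02,"ty":0,"tz":0,"ax":0,"ay":0,"az":0}
    - {"fingers":1,"tx":0.03,"ty":0,"tz":0,"ax":0,"ay":0,"az":0}
    - {"fingers":1,"tx":0.035,"ty":0,"tz":0,"ax":0,"ay":0,"az":0}
    - {"fingers":1,"tx":0.035,"ty":0,"tz":0,"ax":0,"ay":0,"az":0}
    - {"fingers":1,"tx":0.035,"ty":0,"tz":0,"ax":0,"ay":0,"az":0}

```text
time_s: 6.27
tcp_pos: [0.5757, -0.234, 0.0917]
ee_rot: [[0.003, -0.297, -0.955], [-0.001, -0.955, 0.297], [-1.0, -0.0, -0.003]]
wrist_force: [0.1, 0.2, -1.8]
gripper_width: 0.582
```

>>> play_rows:
  commands:
    - {"fingers":1,"tx":0.01,"ty":0,"tz":0,"ax":0,"ay":0,"az":0}
    - {"fingers":1,"tx":0.018,"ty":0,"tz":0,"ax":0,"ay":0,"az":0}
    - {"fingers":1,"tx":0.024,"ty":0,"tz":0,"ax":0,"ay":0,"az":0}
    - {"fingers":1,"tx":0.026,"ty":0,"tz":0,"ax":0,"ay":0,"az":0}
    - {"fingers":1,"tx":0.026,"ty":0,"tz":0,"ax":0,"ay":0,"az":0}

```text
time_s: 6.68
tcp_pos: [0.5747, -0.2338, 0.0709]
ee_rot: [[0.0, -0.297, -0.955], [-0.0, -0.955, 0.297], [-1.0, 0.0, -0.0]]
wrist_force: [-0.2, 0.3, -1.4]
gripper_width: 0.579
```

>>> play_rows:
  commands:
    - {"fingers":1,"tx":0.0015,"ty":0,"tz":0,"ax":0,"ay":0,"az":0}
    - {"fingers":1,"tx":0.0015,"ty":0,"tz":0,"ax":0,"ay":0,"az":0}
    - {"fingers":1,"tx":0.0015,"ty":0,"tz":0,"ax":0,"ay":0,"az":0}

```text
time_s: 6.93
tcp_pos: [0.5749, -0.2339, 0.0709]
ee_rot: [[0.001, -0.297, -0.955], [-0.0, -0.955, 0.297], [-1.0, 0.0, -0.001]]
wrist_force: [-2.3, 1.4, 5.3]
gripper_width: 0.578
```

Contact (+5 N): the jar is standing on the board, so release it gradually.

>>> play_rows:
  commands:
    - {"fingers":-0.1,"tx":0,"ty":0,"tz":0,"ax":0,"ay":0,"az":0}
    - {"fingers":0.2,"tx":0,"ty":0,"tz":0,"ax":0,"ay":0,"az":0}
    - {"fingers":-0.6,"tx":0,"ty":0,"tz":0,"ax":0,"ay":0,"az":0}
    - {"fingers":-1,"tx":0,"ty":0,"tz":0,"ax":0,"ay":0,"az":0}
    - {"fingers":-1,"tx":0,"ty":0,"tz":0,"ax":0,"ay":0,"az":0}

```text
time_s: 7.35
tcp_pos: [0.5749, -0.2339, 0.0696]
ee_rot: [[0.001, -0.297, -0.955], [-0.0, -0.955, 0.297], [-1.0, -0.0, -0.001]]
wrist_force: [-0.4, 0.4, -0.3]
gripper_width: 0.728
```

>>> play_rows:
  commands:
    - {"fingers":-1,"tx":0,"ty":0,"tz":0,"ax":0,"ay":0,"az":0}
    - {"fingers":-1,"tx":0,"ty":0,"tz":0,"ax":0,"ay":0,"az":0}
    - {"fingers":-1,"tx":0,"ty":0,"tz":0,"ax":0,"ay":0,"az":0}
    - {"fingers":-1,"tx":0,"ty":0,"tz":0,"ax":0,"ay":0,"az":0}
    - {"fingers":-1,"tx":0,"ty":0,"tz":0,"ax":0,"ay":0,"az":0}

```text
time_s: 7.77
tcp_pos: [0.5746, -0.2338, 0.0695]
ee_rot: [[-0.0, -0.297, -0.955], [0.0, -0.955, 0.297], [-1.0, 0.0, 0.0]]
wrist_force: [0.8, -0.1, -0.0]
gripper_width: 0.99
```

>>> play_rows:
  commands:
    - {"fingers":-1,"tx":-0.04,"ty":0,"tz":0,"ax":0,"ay":0,"az":0}
    - {"fingers":-1,"tx":-0.09,"ty":0,"tz":0,"ax":0,"ay":0,"az":0}
    - {"fingers":-1,"tx":-0.14,"ty":0,"tz":0,"ax":0,"ay":0,"az":0}
    - {"fingers":-1,"tx":-0.19,"ty":0,"tz":0,"ax":0,"ay":0,"az":0}
    - {"fingers":-1,"tx":-0.23,"ty":0,"tz":0,"ax":0,"ay":0,"az":0}

```text
time_s: 8.18
tcp_pos: [0.5751, -0.2341, 0.2455]
ee_rot: [[0.003, -0.297, -0.955], [-0.001, -0.955, 0.297], [-1.0, 0.0, -0.003]]
wrist_force: [0.7, -1.1, -0.3]
gripper_width: 1.003
```

>>> play_rows:
  commands:
    - {"fingers":-1,"tx":-0.01,"ty":-0.045,"tz":0.031,"ax":0.0337,"ay":0,"az":0}
    - {"fingers":-1,"tx":-0.02,"ty":-0.09,"tz":0.062,"ax":0.0673,"ay":0,"az":0}
    - {"fingers":-1,"tx":-0.02,"ty":-0.135,"tz":0.093,"ax":0.101,"ay":0,"az":0}
    - {"fingers":-1,"tx":-0.02,"ty":-0.18,"tz":0.124,"ax":0.1347,"ay":0,"az":0}
    - {"fingers":-1,"tx":-0.02,"ty":-0.225,"tz":0.155,"ax":0.1683,"ay":0,"az":0}

```text
time_s: 8.6
tcp_pos: [0.5132, -0.0376, 0.2574]
ee_rot: [[0.001, -0.74, -0.672], [0.0, -0.672, 0.74], [-1.0, -0.001, -0.0]]
wrist_force: [1.5, -0.4, -0.6]
gripper_width: 1.0
```

```bash
python3 - <<'E'
from station import r,viewer
from h import *
s=r.sense();R=np.array(s['ee_rot']);print(s['tcp_pos'],s['joints'],R[:,1])
d=R.T@(np.array([.425,.162,.29])-s['tcp_pos'])/.75
print('shift',d,'ax',((np.degrees(np.arctan2(R[1,1],R[0,1]))+167.9+180)%360-180)/180)
p=viewer.capture('scene');cv2.imwrite('pics/s2.png',cv2.resize(cv2.cvtColor(p['image'],cv2.COLOR_RGB2BGR)[190:310,100:260],None,fx=4,fy=4))
E
```

```text
[ 0.51315481 -0.03761489  0.25738833] [ 1.38960784e+01  1.05390094e+01 -1.33916021e+01 -1.00145133e-02
 -6.60195622e+01  2.83434866e+01] [-0.74038794 -0.67217929 -0.00084122]
shift [-0.04348008 -0.09191423  0.27605266] ax 0.16741947431802245
```

View pics/s2.png

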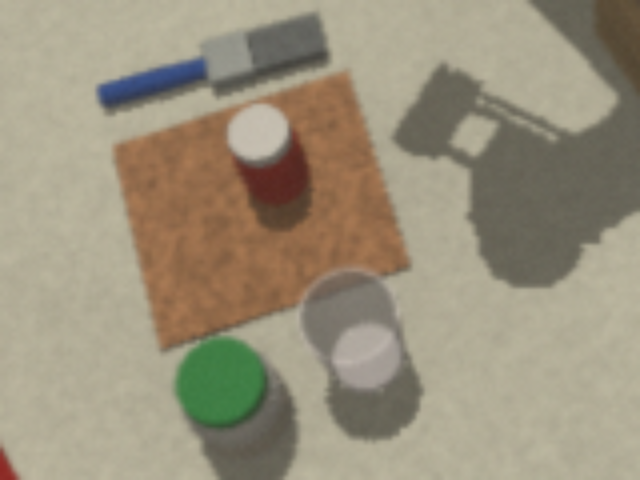

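The picture shows the red jar upright on the board (cap (260,133), base (278,195) in the crop), and the brush, cup and white jar unmoved. Now on to the handle.

>>> play_rows:
  commands:
    - {"fingers":0,"tx":0,"ty":-0.024,"tz":0.0517,"ax":0.0335,"ay":0,"az":0}
    - {"fingers":0,"tx":0,"ty":-0.048,"tz":0.103,"ax":0.067,"ay":0,"az":0}
    - {"fingers":0,"tx":0,"ty":-0.073,"tz":0.155,"ax":0.1,"ay":0,"az":0}
    - {"fingers":0,"tx":0,"ty":-0.097,"tz":0.207,"ax":0.134,"ay":0,"az":0}
    - {"fingers":0,"tx":0,"ty":-0.121,"tz":0.2585,"ax":0.1674,"ay":0,"az":0}

```text
time_s: 9.07
tcp_pos: [0.4563, 0.1441, 0.2574]
ee_rot: [[0.001, -0.975, -0.223], [0.0, -0.223, 0.975], [-1.0, -0.001, 0.0]]
wrist_force: [0.6, 0.2, -0.2]
gripper_width: 0.707
```

>>> play_rows:
  commands:
    - {"fingers":0,"tx":0,"ty":0,"tz":0,"ax":0,"ay":0,"az":0}
    - {"fingers":0,"tx":0,"ty":0,"tz":0,"ax":0,"ay":0,"az":0}

```text
time_s: 9.23
tcp_pos: [0.4566, 0.1443, 0.2573]
ee_rot: [[0.0, -0.973, -0.232], [0.0, -0.232, 0.973], [-1.0, -0.0, 0.0]]
wrist_force: [0.0, -0.1, -0.4]
gripper_width: 0.562
```

```bash
python3 - <<'E'
from station import r,viewer,spotter
from h import *
s=r.sense();R=np.array(s['ee_rot']);p=wcam(viewer.capture('wrist'),s);print(s['tcp_pos'],s['gripper_width'],np.degrees(np.arctan2(R[1,1],R[0,1])))
cv2.imwrite('pics/w2.png',cv2.cvtColor(p['image'],cv2.COLOR_RGB2BGR))
for a in [(.450,.167)]:
    print(R.T@(np.array([*a,.17])-s['tcp_pos'])/.75)
c,q=np.cos(.2113),np.sin(.2113)
for y in (-.07,-.05,0,.07): print(y,proj(p,[[.582-.135*c-y*q,.1955-.135*q+y*c,.168]]))
E
```

```text
[0.45664884 0.14427465 0.25728076] 0.5623980346918647 -166.55663948824022
[0.11638024 0.00162572 0.03150704]
-0.07 [[256.40511972 144.70999485]]
-0.05 [[255.76485392 168.21926157]]
0 [[254.29203875 222.33888541]]
0.07 [[252.48591728 288.78369871]]
```

View pics/w2.png

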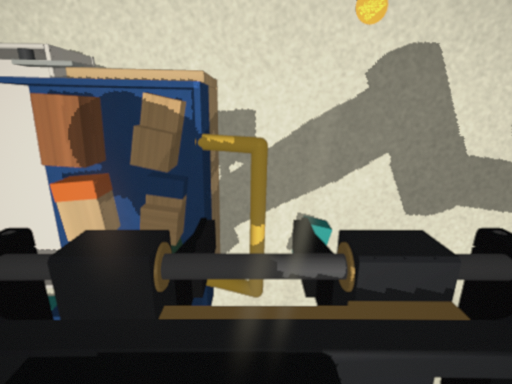

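The bar is at (258,222) in the wrist picture, against the predicted (254,222), so it sits about 3 mm further out. The partly open fingers straddle it. Descending.

>>> play_rows:
  commands:
    - {"fingers":0,"tx":0,"ty":0.006,"tz":0.0316,"ax":0.0075,"ay":0,"az":0}
    - {"fingers":0,"tx":0.03,"ty":0.006,"tz":0.0316,"ax":0.0075,"ay":0,"az":0}
    - {"fingers":0,"tx":0.07,"ty":0.006,"tz":0.0316,"ax":0.0075,"ay":0,"az":0}
    - {"fingers":0,"tx":0.105,"ty":0.006,"tz":0.0316,"ax":0.0075,"ay":0,"az":0}
    - {"fingers":0,"tx":0.115,"ty":0.006,"tz":0.0316,"ax":0.0075,"ay":0,"az":0}

```text
time_s: 9.7
tcp_pos: [0.4455, 0.1621, 0.1671]
ee_rot: [[-0.007, -0.979, -0.203], [-0.004, -0.203, 0.979], [-1.0, 0.007, -0.002]]
wrist_force: [-0.6, -0.5, -0.5]
gripper_width: 0.495
```

>>> play_rows:
  commands:
    - {"fingers":1,"tx":0,"ty":0,"tz":0,"ax":0,"ay":0,"az":0}
    - {"fingers":1,"tx":0,"ty":0,"tz":0,"ax":0,"ay":0,"az":0}
    - {"fingers":1,"tx":0,"ty":0,"tz":0,"ax":0,"ay":0,"az":0}
    - {"fingers":1,"tx":0,"ty":0,"tz":0,"ax":0,"ay":0,"az":0}
    - {"fingers":1,"tx":0,"ty":0,"tz":0,"ax":0,"ay":0,"az":0}

```text
time_s: 10.12
tcp_pos: [0.4481, 0.165, 0.1722]
ee_rot: [[0.002, -0.979, -0.205], [0.002, -0.205, 0.979], [-1.0, -0.003, 0.001]]
wrist_force: [0.3, -0.3, -0.0]
gripper_width: 0.208
```

>>> play_rows:
  commands:
    - {"fingers":1,"tx":0,"ty":0,"tz":0,"ax":0,"ay":0,"az":0}
    - {"fingers":1,"tx":0,"ty":0,"tz":0,"ax":0,"ay":0,"az":0}
    - {"fingers":1,"tx":0,"ty":0,"tz":0,"ax":0,"ay":0,"az":0}
    - {"fingers":1,"tx":0,"ty":0,"tz":0,"ax":0,"ay":0,"az":0}

```text
time_s: 10.45
tcp_pos: [0.4485, 0.1651, 0.172]
ee_rot: [[0.003, -0.979, -0.206], [0.001, -0.206, 0.979], [-1.0, -0.003, 0.0]]
wrist_force: [2.6, -0.3, 4.9]
gripper_width: 0.149
```

Gripped the bar (13 mm opening). Computing the arc waypoints.

```bash
python3 -c "
import numpy as np
f=lambda p:np.array([-(.22*np.sin(p)+.058*np.cos(p)-.058),-(-.22*np.cos(p)+.058*np.sin(p)+.22)])/.75
for k in range(4):
    a=[0,.25,.5,.75][k];print(a,[tuple(np.round(f(a+.05*(i+1))-f(a),4)) for i in range(5)])
print([tuple(np.round(f(x)-f(1.),4)) for x in (1.03,1.06,1.09,1.12,1.15)])
"
```

```text
0 [(np.float64(-0.0146), np.float64(-0.0042)), (np.float64(-0.0289), np.float64(-0.0092)), (np.float64(-0.043), np.float64(-0.0149)), (np.float64(-0.0567), np.float64(-0.0212)), (np.float64(-0.0702), np.float64(-0.0283))]
0.25 [(np.float64(-0.0131), np.float64(-0.0077)), (np.float64(-0.0257), np.float64(-0.016)), (np.float64(-0.038), np.float64(-0.025)), (np.float64(-0.0497), np.float64(-0.0346)), (np.float64(-0.061), np.float64(-0.0447))]
0.5 [(np.float64(-0.0108), np.float64(-0.0107)), (np.float64(-0.021), np.float64(-0.0219)), (np.float64(-0.0306), np.float64(-0.0336)), (np.float64(-0.0396), np.float64(-0.0458)), (np.float64(-0.048), np.float64(-0.0584))]
0.75 [(np.float64(-0.0078), np.float64(-0.013)), (np.float64(-0.0149), np.float64(-0.0264)), (np.float64(-0.0213), np.float64(-0.0402)), (np.float64(-0.0271), np.float64(-0.0542)), (np.float64(-0.0321), np.float64(-0.0685))]
[(np.float64(-0.0027), np.float64(-0.0087)), (np.float64(-0.0051), np.float64(-0.0175)), (np.float64(-0.0072), np.float64(-0.0263)), (np.float64(-0.0091), np.float64(-0.0352)), (np.float64(-0.0107), np.float64(-0.0442))]
```

>>> play_rows:
  commands:
    - {"fingers":1,"tx":-0.0145,"ty":-0.0043,"tz":0,"ax":0,"ay":0,"az":0}
    - {"fingers":1,"tx":-0.0289,"ty":-0.0092,"tz":0,"ax":0,"ay":0,"az":0}
    - {"fingers":1,"tx":-0.0429,"ty":-0.0148,"tz":0,"ax":0,"ay":0,"az":0}
    - {"fingers":1,"tx":-0.0568,"ty":-0.0212,"tz":0,"ax":0,"ay":0,"az":0}
    - {"fingers":1,"tx":-0.0701,"ty":-0.0283,"tz":0,"ax":0,"ay":0,"az":0}

```text
time_s: 10.87
tcp_pos: [0.467, 0.1691, 0.2219]
ee_rot: [[-0.004, -0.979, -0.204], [-0.0, -0.204, 0.979], [-1.0, 0.004, 0.001]]
wrist_force: [1.1, 1.6, -6.7]
gripper_width: 0.147
```

Weight of about 7 N on the wrist and a steady grip. Continuing.

>>> play_rows:
  commands:
    - {"fingers":1,"tx":-0.0131,"ty":-0.0077,"tz":0,"ax":0,"ay":0,"az":0}
    - {"fingers":1,"tx":-0.0257,"ty":-0.016,"tz":0,"ax":0,"ay":0,"az":0}
    - {"fingers":1,"tx":-0.038,"ty":-0.025,"tz":0,"ax":0,"ay":0,"az":0}
    - {"fingers":1,"tx":-0.0497,"ty":-0.0346,"tz":0,"ax":0,"ay":0,"az":0}
    - {"fingers":1,"tx":-0.061,"ty":-0.0447,"tz":0,"ax":0,"ay":0,"az":0}

```text
time_s: 11.28
tcp_pos: [0.4967, 0.1756, 0.2671]
ee_rot: [[-0.012, -0.979, -0.205], [-0.002, -0.205, 0.979], [-1.0, 0.013, 0.0]]
wrist_force: [-10.6, 2.4, 2.3]
gripper_width: 0.15
```

>>> play_rows:
  commands:
    - {"fingers":1,"tx":-0.0108,"ty":-0.0107,"tz":0,"ax":0,"ay":0,"az":0}
    - {"fingers":1,"tx":-0.021,"ty":-0.0219,"tz":0,"ax":0,"ay":0,"az":0}
    - {"fingers":1,"tx":-0.0306,"ty":-0.0336,"tz":0,"ax":0,"ay":0,"az":0}
    - {"fingers":1,"tx":-0.0396,"ty":-0.0458,"tz":0,"ax":0,"ay":0,"az":0}
    - {"fingers":1,"tx":-0.048,"ty":-0.0584,"tz":0,"ax":0,"ay":0,"az":0}

```text
time_s: 11.7
tcp_pos: [0.5398, 0.1846, 0.3061]
ee_rot: [[-0.01, -0.978, -0.206], [-0.002, -0.206, 0.978], [-1.0, 0.01, -0.0]]
wrist_force: [-13.2, 1.4, 10.3]
gripper_width: 0.153
```

>>> play_rows:
  commands:
    - {"fingers":1,"tx":-0.0078,"ty":-0.013,"tz":0,"ax":0,"ay":0,"az":0}
    - {"fingers":1,"tx":-0.0149,"ty":-0.0264,"tz":0,"ax":0,"ay":0,"az":0}
    - {"fingers":1,"tx":-0.0213,"ty":-0.0402,"tz":0,"ax":0,"ay":0,"az":0}
    - {"fingers":1,"tx":-0.0271,"ty":-0.0542,"tz":0,"ax":0,"ay":0,"az":0}
    - {"fingers":1,"tx":-0.0321,"ty":-0.0685,"tz":0,"ax":0,"ay":0,"az":0}

```text
time_s: 12.12
tcp_pos: [0.5924, 0.1961, 0.3309]
ee_rot: [[-0.003, -0.978, -0.207], [0.001, -0.207, 0.978], [-1.0, 0.003, 0.001]]
wrist_force: [-5.3, 2.7, 6.2]
gripper_width: 0.153
```

```bash
python3 - <<'E'
from station import r,viewer
from h import *
s=r.sense();print(s['tcp_pos'],s['wrist_force'],s['gripper_width'])
p=viewer.capture('scene');cv2.imwrite('pics/s3.png',cv2.resize(cv2.cvtColor(p['image'],cv2.COLOR_RGB2BGR)[120:300,230:410],None,fx=3,fy=3))
E
```

```text
[0.59241949 0.19612218 0.33091326] [-5.25687365  2.66139361  6.21392542] 0.15300684905130021
```

View pics/s3.png

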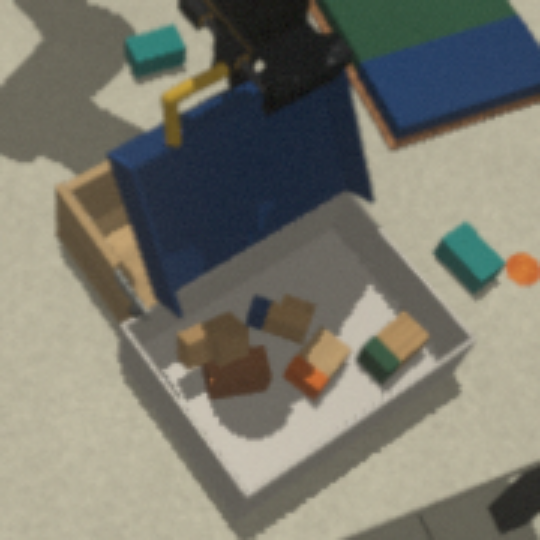

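All five offcuts lie in the tote: green (395,345), orange (318,362), blue (280,315), brown (237,370), plain (212,338). Lowering along the same arc.

>>> play_rows:
  commands:
    - {"fingers":1,"tx":0.005,"ty":0.0143,"tz":0,"ax":0,"ay":0,"az":0}
    - {"fingers":1,"tx":0.0108,"ty":0.0283,"tz":0,"ax":0,"ay":0,"az":0}
    - {"fingers":1,"tx":0.0172,"ty":0.0421,"tz":0,"ax":0,"ay":0,"az":0}
    - {"fingers":1,"tx":0.0243,"ty":0.0555,"tz":0,"ax":0,"ay":0,"az":0}
    - {"fingers":1,"tx":0.0321,"ty":0.0685,"tz":0,"ax":0,"ay":0,"az":0}

```text
time_s: 12.58
tcp_pos: [0.543, 0.1853, 0.3051]
ee_rot: [[-0.0, -0.979, -0.206], [0.001, -0.206, 0.979], [-1.0, -0.0, 0.001]]
wrist_force: [-0.1, 0.2, -0.1]
gripper_width: 0.149
```

>>> play_rows:
  commands:
    - {"fingers":1,"tx":0.0084,"ty":0.0126,"tz":0,"ax":0,"ay":0,"az":0}
    - {"fingers":1,"tx":0.0174,"ty":0.0248,"tz":0,"ax":0,"ay":0,"az":0}
    - {"fingers":1,"tx":0.027,"ty":0.0365,"tz":0,"ax":0,"ay":0,"az":0}
    - {"fingers":1,"tx":0.0372,"ty":0.0477,"tz":0,"ax":0,"ay":0,"az":0}
    - {"fingers":1,"tx":0.048,"ty":0.0584,"tz":0,"ax":0,"ay":0,"az":0}

```text
time_s: 13.0
tcp_pos: [0.5, 0.1761, 0.2683]
ee_rot: [[-0.001, -0.979, -0.205], [0.001, -0.205, 0.979], [-1.0, 0.001, 0.001]]
wrist_force: [0.4, 0.8, -0.4]
gripper_width: 0.151
```

>>> play_rows:
  commands:
    - {"fingers":1,"tx":0.0113,"ty":0.0101,"tz":0,"ax":0,"ay":0,"az":0}
    - {"fingers":1,"tx":0.023,"ty":0.0197,"tz":0,"ax":0,"ay":0,"az":0}
    - {"fingers":1,"tx":0.0353,"ty":0.0287,"tz":0,"ax":0,"ay":0,"az":0}
    - {"fingers":1,"tx":0.0479,"ty":0.037,"tz":0,"ax":0,"ay":0,"az":0}
    - {"fingers":1,"tx":0.061,"ty":0.0447,"tz":0,"ax":0,"ay":0,"az":0}

```text
time_s: 13.42
tcp_pos: [0.4674, 0.1692, 0.2225]
ee_rot: [[-0.001, -0.979, -0.205], [0.001, -0.205, 0.979], [-1.0, 0.001, 0.001]]
wrist_force: [1.5, 1.0, -2.3]
gripper_width: 0.149
```

>>> play_rows:
  commands:
    - {"fingers":1,"tx":0.0135,"ty":0.0071,"tz":0,"ax":0,"ay":0,"az":0}
    - {"fingers":1,"tx":0.0272,"ty":0.0134,"tz":0,"ax":0,"ay":0,"az":0}
    - {"fingers":1,"tx":0.0413,"ty":0.0191,"tz":0,"ax":0,"ay":0,"az":0}
    - {"fingers":1,"tx":0.0556,"ty":0.0241,"tz":0,"ax":0,"ay":0,"az":0}
    - {"fingers":1,"tx":0.0645,"ty":0.0267,"tz":0,"ax":0,"ay":0,"az":0}

```text
time_s: 13.83
tcp_pos: [0.4485, 0.1651, 0.1742]
ee_rot: [[0.0, -0.979, -0.206], [0.0, -0.206, 0.979], [-1.0, -0.0, 0.0]]
wrist_force: [-6.8, 1.3, 35.4]
gripper_width: 0.153
```

>>> play_rows:
  commands:
    - {"fingers":1,"tx":0.003,"ty":0.0008,"tz":0,"ax":0,"ay":0,"az":0}
    - {"fingers":1,"tx":0.0057,"ty":0.0016,"tz":0,"ax":0,"ay":0,"az":0}
    - {"fingers":1,"tx":0.0057,"ty":0.0016,"tz":0,"ax":0,"ay":0,"az":0}

```text
time_s: 14.08
tcp_pos: [0.4484, 0.1652, 0.1743]
ee_rot: [[0.003, -0.978, -0.207], [0.0, -0.207, 0.978], [-1.0, -0.003, -0.001]]
wrist_force: [-4.3, -1.6, 17.9]
gripper_width: 0.148
```

The tray is down on its stand (the force is upward). Releasing with a partial opening, then lifting clear.

>>> play_rows:
  commands:
    - {"fingers":0,"tx":-0.002,"ty":0,"tz":0,"ax":0,"ay":0,"az":0}
    - {"fingers":0,"tx":-0.002,"ty":0,"tz":0,"ax":0,"ay":0,"az":0}
    - {"fingers":0,"tx":-0.002,"ty":0,"tz":0,"ax":0,"ay":0,"az":0}
    - {"fingers":0,"tx":-0.002,"ty":0,"tz":0,"ax":0,"ay":0,"az":0}
    - {"fingers":0,"tx":-0.002,"ty":0,"tz":0,"ax":0,"ay":0,"az":0}

```text
time_s: 14.5
tcp_pos: [0.4469, 0.1644, 0.1716]
ee_rot: [[-0.002, -0.979, -0.205], [-0.001, -0.205, 0.979], [-1.0, 0.002, -0.001]]
wrist_force: [-0.9, 0.7, -0.0]
gripper_width: 0.435
```

>>> play_rows:
  commands:
    - {"fingers":0,"tx":0,"ty":0,"tz":0,"ax":0,"ay":0,"az":0}
    - {"fingers":0,"tx":-0.02,"ty":0,"tz":0,"ax":0,"ay":0,"az":0}
    - {"fingers":0,"tx":-0.06,"ty":0,"tz":0,"ax":0,"ay":0,"az":0}
    - {"fingers":0,"tx":-0.11,"ty":0,"tz":0,"ax":0,"ay":0,"az":0}
    - {"fingers":0,"tx":-0.16,"ty":0,"tz":0,"ax":0,"ay":0,"az":0}

```text
time_s: 14.92
tcp_pos: [0.4468, 0.1643, 0.2929]
ee_rot: [[-0.002, -0.979, -0.205], [-0.002, -0.205, 0.979], [-1.0, 0.003, -0.001]]
wrist_force: [0.8, 0.9, 0.0]
gripper_width: 0.5
```

>>> play_rows:
  commands:
    - {"fingers":0,"tx":-0.04,"ty":0.05,"tz":0,"ax":0,"ay":0,"az":0}
    - {"fingers":0,"tx":-0.07,"ty":0.09,"tz":0,"ax":0,"ay":0,"az":0}
    - {"fingers":0,"tx":-0.07,"ty":0.1,"tz":0,"ax":0,"ay":0,"az":0}
    - {"fingers":0,"tx":-0.07,"ty":0.1,"tz":0,"ax":0,"ay":0,"az":0}

```text
time_s: 15.25
tcp_pos: [0.3727, 0.149, 0.3468]
ee_rot: [[0.003, -0.978, -0.206], [0.004, -0.206, 0.978], [-1.0, -0.004, 0.003]]
wrist_force: [0.2, -1.2, 0.0]
gripper_width: 0.504
```

```bash
python3 - <<'E'
from station import r,viewer
from h import *
s=r.sense();print(s['tcp_pos'],s['wrist_force'],s['gripper_width'])
p=viewer.capture('scene');cv2.imwrite('pics/s4.png',cv2.resize(cv2.cvtColor(p['image'],cv2.COLOR_RGB2BGR)[110:310,120:400],None,fx=2.8,fy=2.8))
E
```

```text
[0.37267568 0.14902476 0.34680192] [ 0.15244877 -1.21776594  0.00260402] 0.5042301914426753
```

View pics/s4.png

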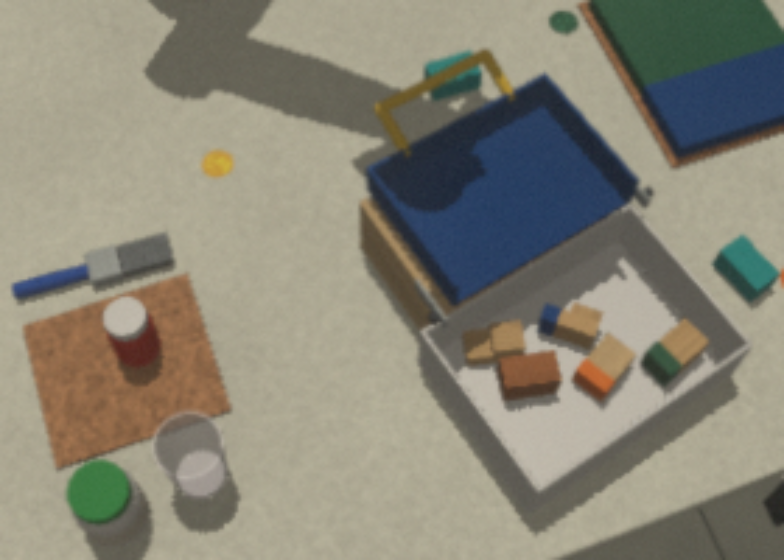

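The tray is empty and flat, all five offcuts are flat in the tote, the jar is upright on the board and the bystanders have not moved. Handing in.

```bash
python3 -c "
from station import job;print(job.finish_job())"
```

```text
the job is handed in; nothing more can be done
None
```

I took the red jar out of the tray and stood it on the brown board. Then I lifted the tray by its yellow bar to about 1.0 rad, so all five offcuts slid into the tote, and lowered it back down flat. I handed the job in at about 15 s of the 58 s; the hand-in reports no verdict.

**Final picture:** the jar stands upright on the board, the empty tray is flat, and all five offcuts lie in the tote. The white jar, cup, brush and turquoise look-alikes show no visible movement. The gripper is open and clear of everything, with about 1 N on the wrist.

**What disagreed:**
- **Bar position:** the bar was about 3 mm further out than my fit from the fixed cameras said. I corrected for this from the wrist picture before gripping.
- **Lowering force:** the wrist briefly read about 35 N as the tray reached its stop. The bar slipped 2–3 mm in the pads, but the 120 N wrist limit was never close.

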